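Roll the turned roller to the line and chock it

TASK

On the plywood marking-out board, lift the pine block out of the wooden roller's way, turn the roller square to the board where it lies if it is askew, then roll it along the board by pushing its side, without lifting it, letting it go over the board's edge or overrunning, until it lies squarely over the line ruled on the paper tape, and let go so that it rests there on its own, touching neither the gripper nor the block. Then chock it: lay the pine block flat on the board, on the side the roller came from and lengthwise along the board, with its end up against the middle of the roller. Leave the other tools and things where they are.

Things in the scene. Friction and masses are not known exactly. Their poses are not given: they have to be found in the camera images.
- board: fixed plywood marking-out board lying on the bench, 210 x 500 x 12 mm; origin at the centre of its underside; its y axis runs along its length (the way the roller rolls), x across it, z up; its top is 12 mm above the origin. It lies within about 0.25 rad of square to the robot
- mark: strip of white paper tape, 186 x 30 mm, stuck flat on the board straight across it, towards one end (either end), with a thin dark line ruled along its middle; origin on the ruled line at its middle, level with the board's top; x runs along the line (across the board), y along the board like the board's y. It has no thickness to bump over
- roller: loose turned wooden roller: cylinder 48 mm across, 130 mm long, a 12 x 13 mm steel stub at each end; about 0.25 kg; at the end away from the tape, up to 0.2 rad out of square; origin at its centre (24 mm above the board), x along its axis; y and z turn as it rolls (z up at first). Slight rolling resistance: let go at 60 mm/s it stops within some 5 mm. It rolls straight the way it faces; an off-centre push hardly turns it
- pine_block: loose plain pine offcut, 46 x 120 x 30 mm (x, y, z), 0.12 kg, lying flat across the board between roller and tape, up to 0.5 rad out of square; origin at the centre of its underside, y along its length
- screw_tin: bystander: round open tin of screws, 73 mm in diameter, 54 mm high, on the bench beside the far long edge (the +x side) of the board, towards one end of it; origin at the centre of its underside
- sanding_block: bystander: brown sanding block, 64 x 112 x 36 mm, y along its length, on the bench beyond one end of the board; origin at the centre of its underside
- tape_measure: bystander: yellow tape measure, 67 x 77 x 31 mm, on the bench beyond the other end of the board; origin at the centre of its underside
- beech_block: bystander: plain beech offcut, shorter, wider and flatter than the pine block, 60 x 85 x 24 mm (x, y, z), on the bench beside the far long edge of the board, towards one end of it, with free bench between it and the tin for about 190 mm or more; origin at the centre of its underside
Things that resemble listed ones, but are neither listed nor needed, are in the scene too. What is shaped like the roller but yellow is not meant.

How it is judged:
By the outcome, as a careful person would: the job done as asked, in the order asked, and still so for the second after the job is handed in, with the robot touching nothing.
It also fails if it takes over 72 s, if anything falls off the work surface, if the arm or the gripper's body presses on something with over 40 N, if the wrist force passes 120 N, or if a joint passes its speed limit or range.

ROBOT

A 6-joint arm with a two-finger parallel gripper is mounted at the origin on a cart in front of the work surface, level with it; the furniture and walls round the work are solid. World frame = base frame: x ahead of the robot, y to its left, z up, the work surface at z = 0. Lengths are in m, angles in degrees, forces in N, time in s.
With the tool pointing down it reaches from about 0.375 to 0.75 m from the base axis. Payload 9 kg.
Tool frame: the origin (TCP) lies where the fingers leave the gripper's body, on its centre line; the fingertips stand 73 mm ahead of it and the grasp point (between the pads) lies 54 mm ahead of it (robot.tip_reach is the distance from the TCP to the fingertips, in m); z points along the fingers, y is the line along which they close (so a half turn about z gives the same grasp; the last joint's range is limited). The gripper opens to 85 mm and grips with 20 to 120 N. Pads are 22 mm wide; open, the fingers measure 114 mm over their backs; the gripper's body (76 mm by 85 mm) begins 54 mm behind the grasp point. The pads swing forward as they close: fully open they stand 13 mm farther back than shut.
Start: joints at [54.62, 5.964, 5.575, 89.605, 0, 77.527], TCP at [0.234, 0.553, 0.304] pointing down, gripper open.
Joint ranges: [-171.21, 171.21], [-48.23, 106.86], [-62.78, 66.21], [-105.2, 120.99], [-86.42, 89.51], [-180, 180]. Speed limits (degrees/s): [127.2, 127.2, 147.25, 180, 180, 180].

INTERFACE

Orientations are given as [roll, pitch, yaw] about the fixed x, y, z axes, in that order (R = Rz(yaw) Ry(pitch) Rx(roll)).
In Python, from plant import robot gives the robot as it stands. Calls block until the motion is done:
- robot.move_pose(position, orientation): joint-space move of the TCP to a pose.
- robot.line_to(position, vel=0.15, rotation=None, guard=None): straight line of the TCP; rotation=None keeps the orientation; vel is the mean speed in m/s. With guard (N) it stops when the force on the tool has changed by that much, and returns True; else False.
- robot.goto_joints(angles): joint-space move.
- robot.set_gripper(opening): finger opening in m; the grip force is fixed at half the most; returns when the fingers have stopped.
- robot.pause(seconds).
- robot.ik(position, orientation): joint angles nearest the present ones, or None.
- robot.observe(): the state.
- robot.grab_frame(name): name is "side" or "top"; returns the picture (400x640x3 uint8, blue, green, red); there is no depth.
- robot.get_calibration(name): a dict with "vertical_fov" (degrees; the focal length in pixels is half the picture's height over the tangent of half this angle, whatever the lens; pixels are square), "cx", "cy" (the principal point, pixels), "rvec" (rotation vector, rad) and "tvec" (3), from world to camera coordinates, as OpenCV has them. Camera axes: x right, y down, z forward; pixel columns grow to the right and rows downward; lengths in m; the calibration is good to about 2 mm. A picture is of the moment at which its call begins. get_calibration takes no time and is no camera call.
A pose or a line that the arm cannot do raises robot.IKError and nothing moves.
- robot.job_done(): hands the job in; it is judged then, once.
The state is a dict: "time": time; "q": joint angles; "qvel": joint speeds; "joint_torque": joint torques, N m; "tool_pos": TCP position; "tcp_rot": TCP orientation; "ft_force": force on the tool from outside, world axes, zero at the start; "torque": the same for the moment, N m; "gripper_width": finger opening in m; "gripper_force": force on a finger pad.
Only numpy, scipy, OpenCV 4.12 (cv2) and the standard library are available. Lean on these libraries where they do the work, as an engineer would, in place of code of your own. Each camera call takes 0.05 s, during which the arm holds its last target. There are 200 camera calls.

## Working session

There is one attempt and no reset: what is moved stays moved. The work goes in short steps, each a Python script; the robot and the scene stay as the last script left them, time stands still between calls to the robot, and variables do not carry over. Pictures are saved under pics/ and viewed, at most 10 in all, crops included, and the job is handed in when it is done.

```bash
mkdir -p pics; ls; python3 - <<'E'
from plant import robot
import cv2
for n in("top","side"):
    cv2.imwrite(f"pics/{n}0.png",robot.grab_frame(n)); print(n,robot.get_calibration(n))
o=robot.observe();print(o["time"],o["tool_pos"],o["tcp_rot"])
E
```

```text
pics
top {'vertical_fov': 48.588229955129805, 'cx': 326.0364854619596, 'cy': 194.87337605942062, 'rvec': array([ 2.14196709, -2.20464255,  0.05525433]), 'tvec': array([0.14106256, 0.55975202, 1.52944484])}
side {'vertical_fov': 42.552199830274596, 'cx': 324.98914028791467, 'cy': 205.9050724793397, 'rvec': array([ 1.88176174,  2.00891919, -0.52150068]), 'tvec': array([-0.08987619, -0.49050413,  2.04859302])}
0.1 [0.23339598 0.5525021  0.3031913 ] [-1.79931119e+02 -1.19556527e-02  1.57093413e+02]
```

View pics/top0.png

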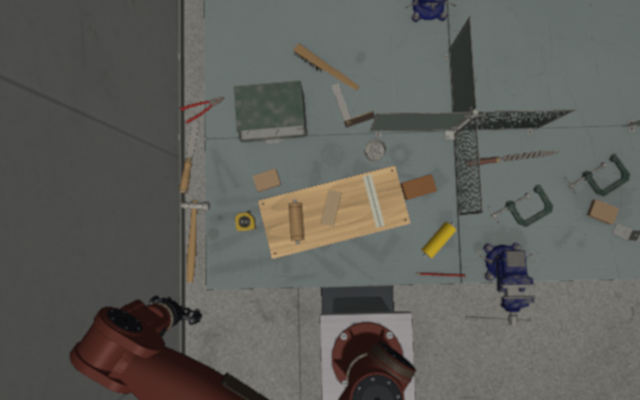

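View pics/side0.png

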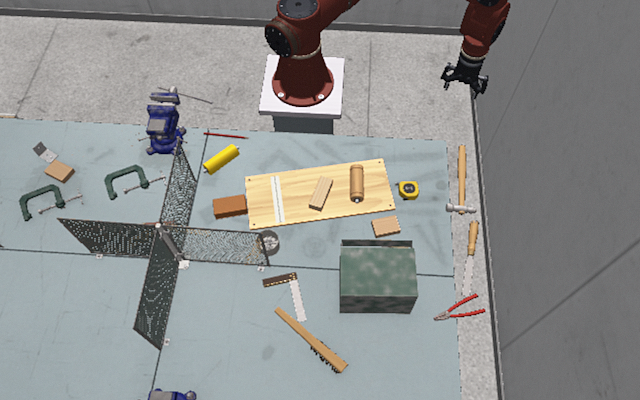

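Top view: the board runs from (262,200) to (408,225). The roller is at (297,222), the pine block at (331,208), and the tape line at (373,200). Roller-like candidates are the brown wooden cylinder on the board at (297,222) and the yellow cylinder at (440,240), which is excluded. Pine-like candidates are (331,208), lying across the board between roller and tape, so it is the one meant, (267,180), which is the beech block on the bench, and (603,211), which is a stray. I'll confirm with a crop.

```bash
python3 - <<'E'
import cv2,numpy as np
a=cv2.imread("pics/top0.png"); h=cv2.cvtColor(a,cv2.COLOR_BGR2HSV)
cv2.imwrite("pics/crop0.png",cv2.resize(a[150:270,245:445],None,fx=4,fy=4,interpolation=cv2.INTER_CUBIC))
b=cv2.imread("pics/side0.png"); hb=cv2.cvtColor(b,cv2.COLOR_BGR2HSV)
for n,p in dict(roller=(297,222),stub=(295,203),pine=(331,208),tape=(369,200),line=(374,200),board=(350,215),board2=(275,230),bench=(330,250)).items(): print(n,h[p[1],p[0]])
for n,p in dict(roller=(357,182),pine=(321,190),pineside=(318,208),tape=(273,200),board=(335,210),bench=(320,245)).items(): print(n,hb[p[1],p[0]])
E
```

```text
roller [ 17 110 139]
stub [ 16  97 124]
pine [ 18  82 147]
tape [ 20  48 161]
line [ 30  24 149]
board [ 17 103 168]
board2 [ 17 103 166]
bench [ 73  16 111]
roller [ 17 109 229]
pine [ 18  72 229]
pineside [16 88 87]
tape [ 22  29 238]
board [ 22  83 246]
bench [ 98  24 162]
```

View pics/crop0.png

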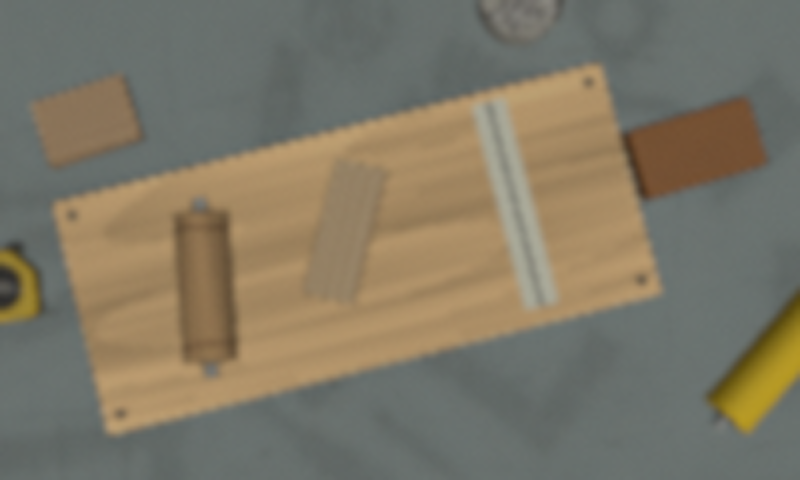

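The crop confirms them at 4x: the roller with steel stubs at (206,287), the grooved pine offcut at (345,230), and the tape with its ruled line from (491,100) to (540,305). The yellow roller and the beech block lie off the board.

```bash
cat > hlp.py <<'E'
import cv2,numpy as np
from plant import robot
def cam(n):
    c=robot.get_calibration(n); f=200/np.tan(np.radians(c["vertical_fov"]/2))
    R=cv2.Rodrigues(np.array(c["rvec"]))[0]; t=np.array(c["tvec"]).ravel()
    return np.array([[f,0,c["cx"]],[0,f,c["cy"]],[0,0,1]]),R,t
def toplane(n,uv,z):
    K,R,t=cam(n); uv=np.atleast_2d(uv).astype(float)
    d=np.c_[uv,np.ones(len(uv))]@np.linalg.inv(K).T@R; C=-R.T@t
    return (C+d*((z-C[2])/d[:,2])[:,None])[:,:2]
def project(n,P):
    K,R,t=cam(n); q=(np.atleast_2d(P)@R.T+t)@K.T; return q[:,:2]/q[:,2:]
def frame(n,k=1): return np.mean([robot.grab_frame(n).astype(float) for _ in range(k)],0).astype(np.uint8)
def contours(mask,amin):
    cs=cv2.findContours(mask.astype(np.uint8)*255,cv2.RETR_EXTERNAL,cv2.CHAIN_APPROX_NONE)[0]
    return [c.reshape(-1,2).astype(float) for c in cs if cv2.contourArea(c)>amin]
def rect(n,c,z,s=6,off=(0,0)):
    """min-area rectangle on plane z from an upscaled-crop contour: centre, (long,short), yaw of long axis (rad, 0..pi)"""
    P=toplane(n,(c+.5)/s-.5+np.array(off),z)
    r=cv2.minAreaRect((P*1000).astype(np.float32)); b=cv2.boxPoints(r)
    e=[b[1]-b[0],b[2]-b[1]]; e.sort(key=np.linalg.norm)
    return np.array(r[0])/1000,(np.linalg.norm(e[1]),np.linalg.norm(e[0])),np.arctan2(e[1][1],e[1][0])%np.pi
E
cat > meas.py <<'E'
from hlp import *
def segs(img,box,s=6):
    x0,y0,x1,y1=box
    c=cv2.resize(img[y0:y1,x0:x1],None,fx=s,fy=s,interpolation=cv2.INTER_CUBIC)
    return c,cv2.cvtColor(c,cv2.COLOR_BGR2HSV)
if __name__=="__main__":
    print("cam",[(-R.T@t).round(3) for K,R,t in (cam("top"),cam("side"))])
    box=(245,150,445,270)
    c,h=segs(cv2.imread("pics/top0.png"),box); H,S,V=[h[...,i].astype(int) for i in range(3)]
    wood=(S>38)&(H<40)|(V>140); 
    for q in contours(wood,30000): print("board",rect("top",q,.012,off=box[:2]))
    yy,xx=np.mgrid[:h.shape[0],:h.shape[1]]
    for q in contours((S<72)&(V>134),1500): print("tape",q.mean(0)/6+box[:2],rect("top",q,.012,off=box[:2]))
    for q in contours((V<154)&(S>70)&(H<30),1500): print("dark",(q.mean(0)/6+box[:2]).round(),*rect("top",q,.036,off=box[:2]))
    for q in contours((V<157)&(S<92)&(S>65),1500): print("pine",(q.mean(0)/6+box[:2]).round(),*rect("top",q,.042,off=box[:2]))
E
python3 meas.py
```

```text
cam [array([0.45 , 0.092, 1.569]), array([1.41 , 0.19 , 1.556])]
board (array([0.51798975, 0.04350381]), (np.float32(622.5945), np.float32(215.40573)), np.float32(1.794052))
tape [373.74940561 200.95553971] (array([ 0.53985736, -0.04034908]), (np.float32(188.16772), np.float32(33.796696)), np.float32(0.21916145))
dark [435. 244.] [ 0.39419711 -0.25394789] (np.float32(125.27011), np.float32(50.048035)) 2.3930686
dark [250. 222.] [0.47982245 0.39169852] (np.float32(65.22533), np.float32(35.973557)) 3.1270037
dark [284. 226.] [0.46953082 0.27302655] (np.float32(157.98395), np.float32(147.61334)) 0.11520813
dark [340. 206.] [0.50509012 0.06997469] (np.float32(151.47388), np.float32(124.23475)) 1.2737528
dark [407. 187.] [ 0.58211115 -0.15621365] (np.float32(199.7288), np.float32(111.85482)) 1.39151
dark [267. 180.] [0.62116071 0.3314791 ] (np.float32(82.57429), np.float32(58.247246)) 1.8638015
pine [331. 208.] [0.5187522  0.10956281] (np.float32(119.05543), np.float32(44.357735)) 2.8689167
pine [267. 180.] [0.62057825 0.33057672] (np.float32(82.98412), np.float32(58.943542)) 1.8638004
pine [348. 192.] [0.52334674 0.04569281] (np.float32(607.6684), np.float32(196.47849)) 1.7990223
```

```bash
python3 - <<'E'
from meas import *
box=(245,150,445,270)
c,h=segs(cv2.imread("pics/top0.png"),box); H,S,V=[h[...,i].astype(int) for i in range(3)]
def at(p): return h[int((p[1]-box[1])*6),int((p[0]-box[0])*6)]
for p in [(420,186),(297,215),(292,225),(302,225),(297,238),(297,207),(285,225),(310,225),(320,235)]: print(p,at(p))
wood=((S>38)&(H<40)|(V>140))&~((V<125)&(S>110))
K=np.ones((15,15),np.uint8); w=cv2.morphologyEx(wood.astype(np.uint8),cv2.MORPH_OPEN,K)
for q in contours(w,30000): print("board",rect("top",q,.012,off=box[:2]))
roi=np.zeros_like(wood); roi[(197-150)*6:(247-150)*6,(284-245)*6:(310-245)*6]=1
for th in (142,146,150,154):
    m=((V<th)&roi).astype(np.uint8)
    m=cv2.morphologyEx(m,cv2.MORPH_CLOSE,K)
    for q in contours(m,1500): print("roller",th,*rect("top",q,.036,off=box[:2]))
    m=cv2.morphologyEx(m,cv2.MORPH_OPEN,np.ones((35,35),np.uint8))
    for q in contours(m,1500): print("  body",th,*rect("top",q,.036,off=box[:2]))
E
```

```text
(420, 186) [ 13 143 116]
(297, 215) [ 16 111 138]
(292, 225) [ 17 113 126]
(302, 225) [ 16 110 104]
(297, 238) [ 17 114 141]
(297, 207) [ 15 115 118]
(285, 225) [ 17 102 170]
(310, 225) [ 18 102 160]
(320, 235) [ 18 103 178]
board (array([0.50529456, 0.09942003]), (np.float32(507.91602), np.float32(215.40579)), np.float32(1.794052))
roller 142 [0.47394464 0.23084222] (np.float32(154.83815), np.float32(52.739326)) 0.034598175
  body 142 [0.47582242 0.23080258] (np.float32(134.70493), np.float32(51.938995)) 0.03907396
roller 146 [0.47395636 0.23102458] (np.float32(155.87373), np.float32(54.32375)) 0.03193525
  body 146 [0.47583875 0.23106987] (np.float32(136.91885), np.float32(53.579514)) 0.036735088
roller 150 [0.47418213 0.23090559] (np.float32(156.63669), np.float32(56.199516)) 0.02840112
  body 150 [0.47556366 0.23143199] (np.float32(138.4565), np.float32(55.117733)) 0.026379963
roller 154 [0.47435687 0.23812813] (np.float32(158.15121), np.float32(72.18317)) 0.01268747
  body 154 [0.47585574 0.23150069] (np.float32(140.13052), np.float32(57.523396)) 0.02388486
```

```bash
cat > geo.py <<'E'
from hlp import *
YB=0.221; B0=np.array([.5053,.0994]); T0=np.array([.5399,-.0403])
EX=np.array([np.cos(YB),np.sin(YB)]); EY=np.array([-EX[1],EX[0]])
D=np.degrees
def brd(p): p=np.asarray(p)-T0; return p@EX,p@EY      # board axes, measured from the ruled line
def world(u,v): return T0+u*EX+v*EY
def ori(psi): return [180,0,psi]
def P(xy,z): return [float(xy[0]),float(xy[1]),z]
def st(m=""):
    o=robot.observe(); print(m,round(o["time"],2),np.round(o["tool_pos"],4),"w",round(o["gripper_width"],4),"F",np.round(o["ft_force"],1))
E
python3 - <<'E'
from geo import *
print("tin",toplane("top",[374,149],.054),"place",B0+.175*EX)
pk=np.array([.5188,.1096]); psi=D(2.869); pl=B0+.175*EX; psi2=D(YB)+90
for p,z,s in [(pk,.2,psi),(pk,.09,psi),(pl,.2,psi2),(pl,.079,psi2)]:
    print(robot.ik(P(p,z),ori(s)))
robot.move_pose(P(pk,.17),ori(psi)); st()
robot.line_to(P(pk,.090),vel=.12); robot.set_gripper(.03); st("grip")
robot.line_to(P(pk,.16),vel=.15); st("up")
cv2.imwrite("pics/lift.png",robot.grab_frame("side"))
E
```

```text
tin [[ 0.71477933 -0.04551899]] place [0.67604378 0.13776095]
[ -2.2184069   -5.90391994 -17.09570428  78.80821566   0.
  13.40000168]
[ -2.2184069   -1.71620264 -24.78637546  66.92982719   0.
  13.40000168]
[ 0.69082126 22.07569682 13.2722199  81.19652308  0.         78.02845399]
[ 0.69082126 25.75884373  5.11450951 69.35566578  0.         78.02845399]
 2.06 [0.5189 0.1103 0.1703] w 0.0854 F [0.2 0.3 0.8]
grip 3.33 [0.5193 0.1096 0.0908] w 0.0448 F [-0.9  0.9  5. ]
up 3.94 [0.5184 0.1096 0.1591] w 0.045 F [ 0.7 -0.9 -1.4]
```

```bash
python3 - <<'E'
from geo import *
pl=B0+.175*EX; psi2=D(YB)+90
robot.move_pose(P(pl,.14),ori(psi2)); st()
robot.line_to(P(pl,.0795),vel=.1,guard=12); st("down")
robot.set_gripper(.062); robot.line_to(P(pl,.15),vel=.2); robot.set_gripper(.085)
# grip the roller lightly askew, turn it square on the spot, let go
r=np.array([.4757,.2309]); print("roller board uv",brd(r))
robot.move_pose(P(r,.16),ori(D(.039)+180)); st()
cv2.imwrite("pics/top1.png",robot.grab_frame("top")); cv2.imwrite("pics/side1.png",robot.grab_frame("side"))
E
```

```text
5.04 [0.6754 0.1377 0.1393] w 0.0448 F [-0.2  0.1 -1.3]
down 5.65 [0.6745 0.1377 0.0785] w 0.0447 F [-1.6  0.5  5.7]
roller board uv (np.float64(-0.0031900670495074238), np.float64(0.278677059465288))
 7.92 [0.4763 0.2308 0.1603] w 0.0851 F [-0.6 -0.2  0.3]
```

View pics/side1.png

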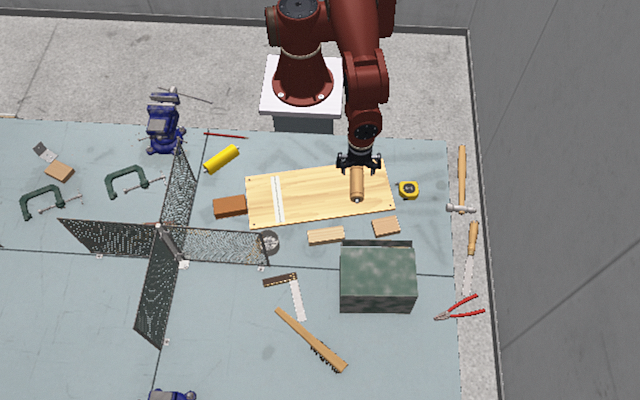

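The side view shows the pine block lying flat on the bench at (325,235), and the roller undisturbed at (357,183), under the gripper.

```bash
python3 - <<'E'
from geo import *
r=np.array([.4757,.2309]); 
robot.line_to(P(r,.090),vel=.1,guard=15); st("down")
robot.set_gripper(.040); st("grip")
robot.line_to(P(r,.090),vel=.1,rotation=ori(D(YB)+180)); st("turn")
robot.set_gripper(.085); st("open")
robot.line_to(P(r,.20),vel=.2)
robot.move_pose(P(world(-.003,.29+.13),.22),ori(D(YB)+90)); st()
cv2.imwrite("pics/top2.png",robot.grab_frame("top")); cv2.imwrite("pics/side2.png",robot.grab_frame("side"))
a=cv2.imread("pics/top2.png"); cv2.imwrite("pics/crop2.png",cv2.resize(a[130:270,235:445],None,fx=3.8,fy=3.8,interpolation=cv2.INTER_CUBIC))
E
```

```text
down 8.88 [0.4761 0.231  0.0906] w 0.0847 F [-0.   0.3 -0.1]
grip 9.32 [0.4762 0.231  0.0909] w 0.0464 F [-1.4  0.   5.7]
turn 9.65 [0.4764 0.231  0.0909] w 0.0461 F [0.4 0.1 6.8]
open 10.12 [0.4756 0.2309 0.0899] w 0.0847 F [-0.3  0.6 -0.1]
 12.43 [0.4448 0.3686 0.2194] w 0.0849 F [ 0.7 -0.1  0.6]
```

View pics/crop2.png

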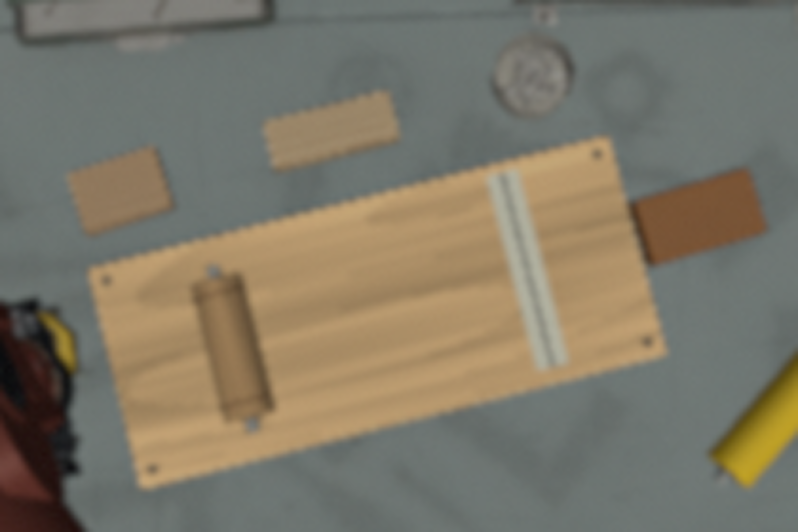

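The crop shows the roller turned nearly parallel to the ruled line, with stubs at (213,272) and (252,424), and the pine block on the bench at (332,130). I'll measure the angle more exactly.

```bash
cat > roll.py <<'E'
from geo import *
from meas import segs
def roller(img,uv,name="top",half=30,vth=(140,144,148),s=6):
    """roller centre & axis yaw (rad) from dark mask near predicted board position uv; also board-frame result"""
    c=project(name,[*world(*uv),.036])[0].astype(int); box=(c[0]-half,c[1]-half,c[0]+half,c[1]+half)
    _,h=segs(img,box,s); V=h[...,2].astype(int)
    quad=np.array([world(uv[0]+a,uv[1]+b) for a,b in [(-.085,-.036),(.085,-.036),(.085,.036),(-.085,.036)]])
    q=(project(name,np.c_[quad,np.full(4,.036)])-box[:2])*s
    roi=cv2.fillPoly(np.zeros(V.shape,np.uint8),[q.astype(np.int32)],1)
    S=h[...,1].astype(int); out=[]
    for th in vth:
        m=((V<th)&(S>65)&(roi>0)).astype(np.uint8)
        m=cv2.morphologyEx(m,cv2.MORPH_CLOSE,np.ones((15,15),np.uint8)); m=cv2.morphologyEx(m,cv2.MORPH_OPEN,np.ones((35,35),np.uint8))
        k=max(contours(m,500),key=len); ctr,sz,_=rect(name,k,.036,s,box[:2])
        ys,xs=np.nonzero(m); Pw=toplane(name,(np.c_[xs,ys]+.5)/s-.5+np.array(box[:2]),.036)
        w,v=np.linalg.eigh(np.cov(Pw.T)); a=np.arctan2(v[1,1],v[0,1]); a=(a+np.pi/2)%np.pi-np.pi/2
        cm=Pw.mean(0); out.append((*brd(ctr),*brd(cm),a-YB)); print(th,"size",np.round(sz,1),"uv rect/mean mm",np.round(np.array(out[-1][:4])*1000,1),"skew",round(a-YB,4))
    return np.mean(out,0)
def tapeyaw(img,name="top",s=6):
    c=project(name,[*T0,.012])[0].astype(int); box=(c[0]-35,c[1]-35,c[0]+35,c[1]+35)
    _,h=segs(img,box,s); m=((h[...,1]<65)&(h[...,2]>134)).astype(np.uint8)
    k=max(contours(m,500),key=len); m=cv2.fillPoly(np.zeros(m.shape,np.uint8),[k.astype(np.int32)],1); ys,xs=np.nonzero(m)
    Pw=toplane(name,(np.c_[xs,ys]+.5)/s-.5+np.array(box[:2]),.012); w,v=np.linalg.eigh(np.cov(Pw.T))
    a=np.arctan2(v[1,1],v[0,1]); return Pw.mean(0),(a+np.pi/2)%np.pi-np.pi/2
if __name__=="__main__":
    im=cv2.imread("pics/top2.png"); print("tape",tapeyaw(im)); roller(im,(-.003,.279))
    im=cv2.imread("pics/top0.png"); print("tape0",tapeyaw(im))
E
python3 roll.py
```

```text
tape (array([ 0.53949849, -0.04043059]), np.float64(0.22295024263109608))
140 size [21.  20.3] uv rect/mean mm [ 51.3 268.5  51.3 268.5] skew 1.2151
144 size [35.1 22.5] uv rect/mean mm [-49.1 266.5   1.4 269.9] skew 0.0603
148 size [141.1  52.6] uv rect/mean mm [ -1.9 279.4  -2.4 278.9] skew -0.0055
tape0 (array([ 0.5394814 , -0.04041267]), np.float64(0.22290891927430456))
```

```bash
sed -i 's/YB=0.221/YB=0.2229/; s/T0=np.array.*/T0=np.array([.5395,-.0404])/; ' geo.py; sed -i 's/vth=(140,144,148)/vth=(147,150,153)/' roll.py; python3 - <<'E'
from roll import *
roller(cv2.imread("pics/top2.png"),(-.003,.279))
u=-.002
robot.move_pose(P(world(u,.340),.16),ori(D(YB)+90))
robot.line_to(P(world(u,.340),.087),vel=.12,guard=15); st("down")
robot.line_to(P(world(u,.200),.087),vel=.05); 
robot.line_to(P(world(u,.085),.087),vel=.04); st("pushed"); robot.pause(.3)
print("tcp uv",brd(robot.observe()["tool_pos"][:2]))
a=robot.grab_frame("top");cv2.imwrite("pics/top3.png",a); b=robot.grab_frame("side");cv2.imwrite("pics/side3.png",b)
v=np.hstack([cv2.resize(x,None,fx=4,fy=4,interpolation=cv2.INTER_CUBIC) for x in (a[150:270,300:400],b[140:260,240:340])]);cv2.imwrite("pics/crop3.png",v)
E
```

```text
147 size [140.3  51.4] uv rect/mean mm [ -1.3 278.8  -5.6 275.6] skew -0.0456
150 size [141.8  53.2] uv rect/mean mm [ -1.3 279.5  -1.6 279. ] skew -0.0051
153 size [142.5  54.7] uv rect/mean mm [ -0.9 279.8  -1.2 279.1] skew -0.0031
down 13.77 [0.4628 0.2912 0.0879] w 0.0851 F [ 0.6 -0.3  0.3]
pushed 19.74 [0.5188 0.0421 0.087 ] w 0.0851 F [-0.2 -0.4 -0.6]
tcp uv (np.float64(-0.0019905431072807997), np.float64(0.08503069609352684))
```

View pics/crop3.png

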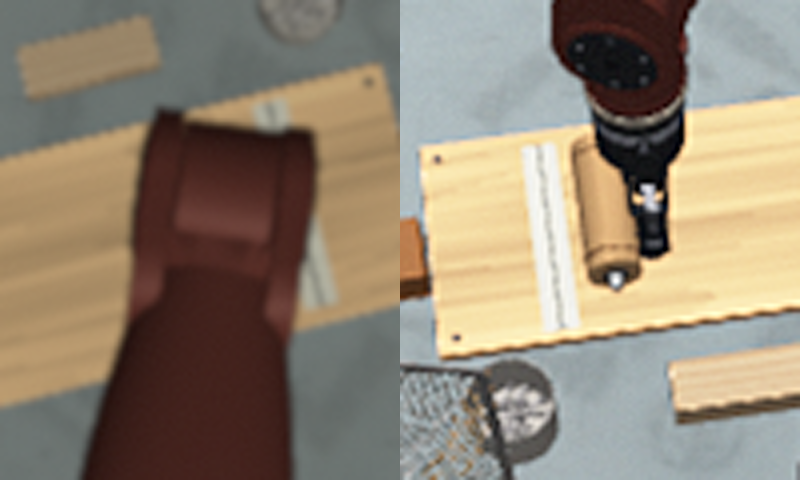

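The side half shows the roller at (610,215), parallel to and about 50 mm short of the line. In the top half the arm hides it, so I'll back off to measure.

```bash
cat > look.py <<'E'
from roll import *
def look(n,uv,u=-.002):
    v=brd(robot.observe()["tool_pos"][:2])[1]
    robot.line_to(P(world(u,v+.04),.087),vel=.08); robot.line_to(P(world(u,v+.06),.15),vel=.2)
    robot.move_pose(P(world(u,.36),.17),ori(D(YB)+90)); a=robot.grab_frame("top"); cv2.imwrite(f"pics/top{n}.png",a)
    cv2.imwrite(f"pics/side{n}.png",robot.grab_frame("side")); st("look"); return roller(a,uv)
E
python3 -c "
from look import *
look(4,(-.002,.05))"
```

```text
look 22.24 [0.4585 0.3088 0.1695] w 0.0851 F [-0.2 -0.7 -0.3]
147 size [53.9 51.9] uv rect/mean mm [38.4 50.   6.6 49.9] skew 0.0108
150 size [141.3  56.7] uv rect/mean mm [-1.9 51.7 -2.2 50.7] skew -0.0106
153 size [143.1  58. ] uv rect/mean mm [-1.6 51.7 -2.1 50.7] skew -0.0097
```

```bash
python3 - <<'E'
from look import *
u=-.002
robot.move_pose(P(world(u,.110),.15),ori(D(YB)+90))
robot.line_to(P(world(u,.110),.087),vel=.12,guard=15)
robot.line_to(P(world(u,.060),.087),vel=.05)
robot.line_to(P(world(u,.0355),.087),vel=.015); st("pushed"); robot.pause(.3)
print("tcp uv",brd(robot.observe()["tool_pos"][:2]))
look(5,(-.002,.0))
a=cv2.imread("pics/top5.png");b=cv2.imread("pics/side5.png")
v=np.hstack([cv2.resize(x,None,fx=5,fy=5,interpolation=cv2.INTER_CUBIC) for x in (a[155:245,335:415],b[155:245,235:315])]);cv2.imwrite("pics/crop5.png",v)
E
```

```text
pushed 26.83 [ 0.5297 -0.0062  0.087 ] w 0.0851 F [ 0.9 -0.4  0.1]
tcp uv (np.float64(-0.001993009210049858), np.float64(0.03551661394251271))
look 29.4 [0.4586 0.3089 0.1697] w 0.0846 F [ 0.9 -0.9  0.6]
147 size [132.   53.8] uv rect/mean mm [-3.3  1.9 -3.2  1.4] skew -0.0042
150 size [132.   55.3] uv rect/mean mm [-3.3  2.1 -3.2  1.4] skew -0.0016
153 size [132.2  56.8] uv rect/mean mm [-3.3  2.2 -3.   1.3] skew -0.0002
```

View pics/crop5.png

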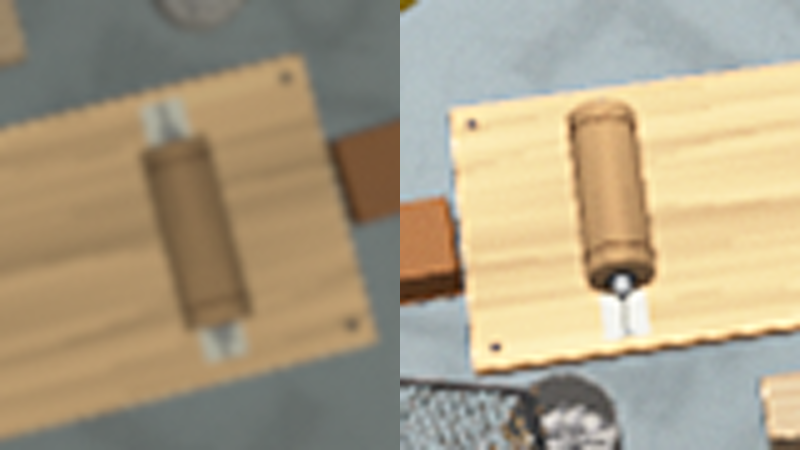

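The crop shows the roller lying square over the line: the tape sticks out at both ends, at (168,120) and (222,342), with the dark line under the roller's middle. It is about 1 mm short. Next I'll measure and fetch the pine block.

```bash
cat > pine.py <<'E'
from roll import *
def pine(img,xy,z,half=26,s=6):
    c=project("top",[*xy,z])[0].astype(int); box=(c[0]-half,c[1]-half,c[0]+half,c[1]+half)
    _,h=segs(img,box,s); S=h[...,1].astype(int)
    yy,xx=np.mgrid[:S.shape[0],:S.shape[1]]
    quad=np.array([np.asarray(xy)+a*EX+b*EY for a,b in [(-.038,-.085),(.038,-.085),(.038,.085),(-.038,.085)]])
    roi=cv2.fillPoly(np.zeros(S.shape,np.uint8),[((project("top",np.c_[quad,np.full(4,z)])-box[:2])*s).astype(np.int32)],1)
    for th in (45,55):
        k=max(contours((S>th)&(roi>0),500),key=len); r=rect("top",k,z,s,box[:2]); print(th,r,"uv",brd(r[0]))
    return r
E
python3 - <<'E'
from pine import *
pine(cv2.imread("pics/top5.png"),(.6755,.1377),.030)
E
```

```text
45 (array([0.67144421, 0.13631383]), (np.float32(120.67403), np.float32(50.259205)), np.float32(1.7966284)) uv (np.float64(0.16774412480869033), np.float64(0.14317458224165885))
55 (array([0.67143164, 0.13615617]), (np.float32(118.89842), np.float32(48.59087)), np.float32(1.796382)) uv (np.float64(0.16769701186008756), np.float64(0.1430236081383922))
```

```bash
python3 - <<'E'
from pine import *
psi=D(YB)+90; pk=world(.170,.1432)
robot.set_gripper(.066)
robot.move_pose(P(pk,.16),ori(psi)); robot.line_to(P(pk,.0790),vel=.1,guard=12); st("down")
robot.set_gripper(.03); st("grip"); robot.line_to(P(pk,.15),vel=.15); st("up")
u=-.003
robot.move_pose(P(world(u,.105),.15),ori(psi)); robot.line_to(P(world(u,.105),.0912),vel=.08,guard=10); st("on board")
robot.line_to(P(world(u,.0844),.0912),vel=.012,guard=15); robot.pause(.3); st("slid")
print("tcp uv",brd(robot.observe()["tool_pos"][:2]))
b=robot.grab_frame("side");cv2.imwrite("pics/side6.png",b);cv2.imwrite("pics/crop6.png",cv2.resize(b[150:250,230:350],None,fx=6,fy=6,interpolation=cv2.INTER_CUBIC))
E
```

```text
down 31.77 [0.6741 0.1368 0.0799] w 0.066 F [ 0.4  0.4 -0.3]
grip 32.08 [0.6744 0.1369 0.0803] w 0.0446 F [0.3 0.3 6.5]
up 32.71 [0.6733 0.1368 0.149 ] w 0.0448 F [-0.4  0.4 -1.9]
on board 34.13 [0.5123 0.0615 0.0919] w 0.045 F [-0.2  0.2  1.7]
slid 36.35 [0.5181 0.0416 0.0918] w 0.0448 F [-1.8  4.8  9.2]
tcp uv (np.float64(-0.002693942376358994), np.float64(0.08473413236671005))
```

View pics/crop6.png

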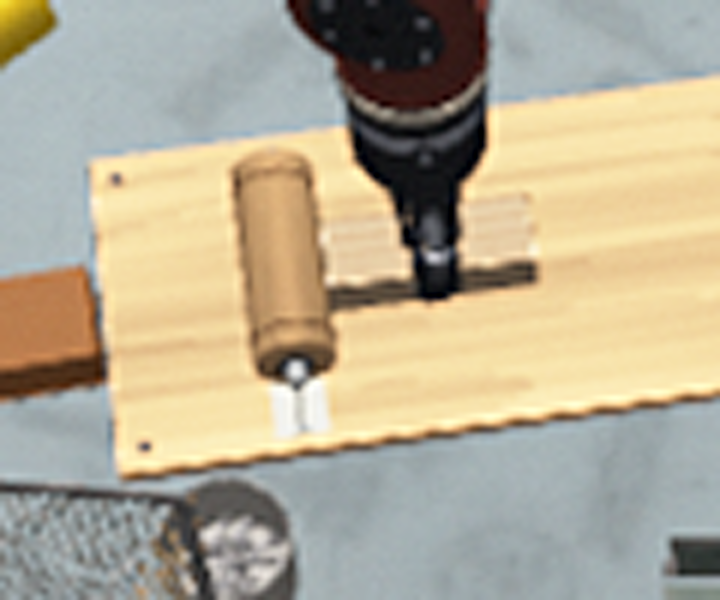

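The side crop shows the block flat on the board, its end at the roller's middle at (328,260), and the roller still over the line. I'll release, back off and measure.

```bash
python3 - <<'E'
from pine import *
robot.set_gripper(.066); robot.pause(.2)
p=robot.observe()["tool_pos"]; robot.line_to(P(p[:2],.17),vel=.12)
robot.move_pose(P(world(0,.36),.2),ori(D(YB)+90)); st()
a=robot.grab_frame("top");b=robot.grab_frame("side");cv2.imwrite("pics/top7.png",a);cv2.imwrite("pics/side7.png",b)
roller(a,(-.003,.0))
x0=(np.array(project("top",[*world(-.003,.0844),.042])[0])).astype(int); _,h=segs(a,(x0[0]-25,x0[1]-25,x0[0]+25,x0[1]+25)); S=h[...,1]
m=cv2.morphologyEx((S<93).astype(np.uint8),cv2.MORPH_OPEN,np.ones((15,15),np.uint8))
for k in contours(m,3000): r=rect("top",k,.042,6,x0-25); print("pine",r,"uv",brd(r[0]))
v=np.hstack([cv2.resize(x,None,fx=5,fy=5,interpolation=cv2.INTER_CUBIC) for x in (a[160:250,325:405],b[155:245,245:325])]);cv2.imwrite("pics/crop7.png",v)
E
```

```text
38.83 [0.4602 0.3098 0.1995] w 0.0661 F [ 0.1 -0.8  0.8]
147 size [132.1  54.6] uv rect/mean mm [-3.1  1.7 -3.5  1.1] skew -0.0075
150 size [132.1  56. ] uv rect/mean mm [-3.1  2.  -3.2  1.1] skew -0.0091
153 size [132.2  58.9] uv rect/mean mm [-3.1  2.9 -3.2  1.2] skew -0.0074
pine (array([0.51615167, 0.04141705]), (np.float32(123.96528), np.float32(46.44797)), np.float32(1.781423)) uv (np.float64(-0.004684322139689379), np.float64(0.08495428831640918))
```

View pics/crop7.png

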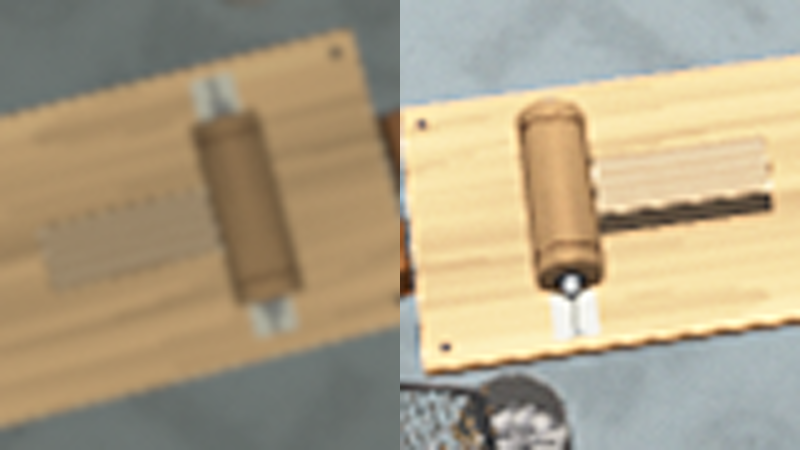

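```bash
python3 - <<'E'
from roll import *
G=lambda f:cv2.cvtColor(cv2.imread(f),cv2.COLOR_BGR2GRAY).astype(float)
# board-frame resample of the roller's neighbourhood at z=.036 (0.5 mm/px): step edges in v, per u-band
def prof(n,f,z,u0,u1,v0,v1):
    us=np.arange(u0,u1,.001); vs=np.arange(v0,v1,.0005)
    W=np.array([[*world(u,v),z] for u in us for v in vs]); p=project(n,W).astype(np.float32).reshape(len(us),len(vs),2)
    return vs,cv2.remap(G(f).astype(np.float32),p[...,0],p[...,1],cv2.INTER_CUBIC).mean(0)
for n in("top","side"):
  for u0,u1 in((-.06,-.035),(.03,.055)):
    for a,b in((-.045,-.005),(.01,.045)):
      r=[]
      for i in(5,7):
        vs,q=prof(n,f"pics/{n}{i}.png",.036,u0,u1,a,b); g=np.abs(np.gradient(q)); k=g.argmax(); s=slice(max(k-8,0),k+9)
        r.append(1000*(vs[s]*g[s]).sum()/g[s].sum())
      print(n,u0,"edge before/after mm",np.round(r,2))
for n in("top","side"):
    vs,q=prof(n,f"pics/{n}7.png",.042,-.020,.012,.12,.17); g=np.abs(np.gradient(q)); k=g.argmax(); print(n,"block far end",vs[k]*1000)
    vs,q=prof(n,f"pics/{n}7.png",.036,-.02,.012,.018,.034); print(np.round(q[::2]))
E
```

```text
top -0.06 edge before/after mm [-23.3  -23.66]
top -0.06 edge before/after mm [25.46 24.94]
top 0.03 edge before/after mm [-23.08 -23.58]
top 0.03 edge before/after mm [25.52 25.  ]
side -0.06 edge before/after mm [-22.67 -23.04]
side -0.06 edge before/after mm [24.68 24.19]
side 0.03 edge before/after mm [-23.06 -23.27]
side 0.03 edge before/after mm [24.97 24.25]
top block far end 147.50000000000003
[ 98.  96.  95.  96.  98. 102. 108. 114. 120. 125. 129. 133. 135. 137.
 137. 137. 137.]
side block far end 148.50000000000003
[150. 141. 131. 125. 129. 143. 164. 185. 202. 213. 220. 222. 221. 217.
 213. 212. 212.]
```

```bash
python3 - <<'E'
from roll import *
def prof(n,f,z,u0,u1,v0,v1,d=.001):
    us=np.arange(u0,u1,.001); vs=np.arange(v0,v1,d)
    p=project(n,np.array([[*world(u,v),z] for u in us for v in vs])).astype(np.float32).reshape(len(us),len(vs),2)
    h=cv2.cvtColor(cv2.imread(f),cv2.COLOR_BGR2HSV).astype(np.float32)
    r=cv2.remap(h,p[...,0],p[...,1],cv2.INTER_CUBIC).mean(0); return vs,r
for n in("top","side"):
    vs,r=prof(n,f"pics/{n}7.png",.042,-.018,.010,.134,.158)
    print(n,"v0=134 S",np.round(r[:,1]).astype(int),"V",np.round(r[:,2]).astype(int))
E
```

```text
top v0=134 S [ 81  81  81  81  81  81  81  82  83  85  88  90  93  96  98 101 102 103
 103 103 103 103 103 103] V [154 154 153 153 153 154 154 154 155 156 158 160 162 164 166 168 170 171
 172 172 172 172 172 172]
side v0=134 S [70 70 70 69 69 68 68 70 72 76 81 85 89 91 91 89 87 85 85 85 85 85 85 86] V [233 233 232 232 232 233 233 232 231 230 230 232 235 238 240 242 244 245
 245 244 244 243 243 243]
```

All eight roller edges, across both views, moved about 0.5 mm when the block arrived. So the block is in contact, and the roller lies square within about 1 mm of the line. The block's measured far end (about 145 mm) agrees with that, and nothing else moved.

```bash
python3 -c "
from plant import robot
print(robot.job_done())"
```

```text
the job is handed in; nothing more can be done
None
```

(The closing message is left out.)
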